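# Clamp the end mill in the bench chuck

### The job

Take the end mill (the plain straight cutter, no wider at its head than at its shank) out of the wooden rack and stand it upright in the open bench chuck, seated right down on the floor of the chuck. Then turn the chuck's knurled sleeve clockwise, seen from above, until the three jaws have closed firmly on the cutter, and let go.

Things in the scene. Friction and masses are not known exactly. Their poses are not given: they have to be found in the camera images.
- endmill: End mill: plain round steel bar, 16 mm across, 75 mm tall, fluted on top. Origin at its centre, half-way up; z up; at the start y runs along the rack's row, x across. It stands in one of three holes (19 wide, 20 deep, 70 mm apart) of a fixed wooden rack 60 x 210 x 35 mm; 55 mm stand clear. The other holes hold cutters of like height with wide heads: a 32 mm cone, a 40 mm toothed disc.
- chuck: Bench chuck, fixed, axis vertical: square dark flange 130 x 130 x 12 mm with four bolt heads, and on it a round sleeve. Origin on the axis at bench height, z up. Its floor, on which the cutter stands, is 25 mm above the bench: a seated end mill's top is at 100 mm, 25 mm above the sleeve.
- chuck_mouth (a point): Centre of the open mouth, level with the sleeve's top, 75 mm above the bench. Sleeve: knurled ring, 58 mm outside, 42 mm inside, from 28 to 75 mm above the bench; grip it from outside, anywhere round it, a finger either side of the cutter. Inside, 1 mm below its top, are three jaws 18 mm wide; fully open they leave a 40 mm circle.
- sleeve (a joint): Turn of the sleeve in rad: 0 fully open, growing clockwise seen from above; starts at 0 to 0.2. The jaws move in together 12 mm per rad, centre the end mill and touch it all round at about 1.0; empty, they go on to a stop at 1.15. It takes about 0.2 N m to turn and stays where left, but springs back some 0.05 once tight and let go; turned harder it squeezes more or slips in the fingers.
Things that resemble listed ones, but are neither listed nor needed, are in the scene too. What is shaped like the endmill but purple is not meant.

How it is judged:
By the outcome, as a careful person would: the job done as asked, in the order asked, and still so for the second after the job is handed in, with the robot touching nothing.
It also fails if it takes over 58 s, if anything falls off the work surface, if the arm or the gripper's body presses on something with over 40 N, if the wrist force passes 120 N, or if a joint passes its speed limit or range.

### The arm

A 6-joint arm with a two-finger parallel gripper is mounted at the origin on the work surface. World frame = base frame: x ahead of the robot, y to its left, z up, the work surface at z = 0. Lengths are in m, angles in rad, forces in N, time in s.
With the tool pointing down it reaches from about 0.35 to 0.775 m from the base axis. Payload 7.3 kg.
Tool frame: the origin (TCP) lies at the very end of the fingers, on their centre line; the grasp point (between the pads) lies 19 mm behind it; x points along the fingers, y is the direction in which the jaws open and shut, and the axes are right-handed (so a half turn about x gives the same grasp; the last joint's range is limited). The gripper opens to 92 mm and grips with 3 to 60 N. Pads are 19 mm wide; open, the fingers measure 130 mm over their backs; the gripper's body (75 mm by 190 mm) begins 47 mm behind the grasp point.
Start: joints at [-1.32, 0.342, 1.524, -0, 1.275, -0.146], TCP at [0.203, -0.484, 0.227] pointing down, gripper open.
Joint ranges: [-2.53, 2.53], [-0.77, 2.02], [0.04, 2.7], [-1, 4.14], [0.28, 2.66], [-3.11, 3.11]. Speed limits (rad/s): [2.57, 2.57, 3.14, 3.14, 3.14, 3.14].

### API

Orientations are given as [roll, pitch, yaw] about the fixed x, y, z axes, in that order (R = Rz(yaw) Ry(pitch) Rx(roll)).
In Python, from cell import robot gives the robot as it stands.
- The arm moves only by the tool play_rows, never from a script. Its argument "moves" is a list that holds one entry, the list of rows, each a list of 5 numbers: the shift along the tool's x, y, z in m, then the turn about the tool's x in degrees, then the opening, from -1 (shut) to 1 (fully open), so that 0 is half open. A call has exactly 10 rows; each row shifts and turns the pose as measured when the row begins, along the tool's axes as they then stand; what a row does not reach is not made up. A row lasts 1/10 s, in which the tool goes at most 50 mm and 8.59 degrees, less where a joint would pass 70% of its speed; a pose out of reach is approached as far as the arm can. A call with a gripper value outside its range is refused whole. The fingers move at their own pace and stop on an object; "grip_force" is the grip in N (left out, the last holds). Time passes only in rows, so rows that do not move let the fingers close, or fill a call up. It gives the time, the measured TCP pose, the force and the opening at its end, in the units of the state.
- robot.observe(): the state, without advancing time (a new reading comes with each control period).
- robot.read_camera(name): name is "side" or "top"; returns the picture (384x512x3 uint8, red, green, blue); there is no depth.
- robot.get_calibration(name): a dict with "mtx" (3x3 intrinsics, pixels), "k1" (the pictures are not rectified: a ray, as slopes to the right and down, at radius r is drawn at 1 + k1 r^2 times it, then the intrinsics apply), "view" (4x4, takes a point from world to camera coordinates). Camera axes: x right, y up, looking along -z (the intrinsics and any distortion apply to the point x, -y, -z); pixel columns grow to the right and rows downward; lengths in m; the calibration is good to about 2 mm. A picture is of the moment at which its call begins. get_calibration takes no time and is no camera call.
- robot.hand_in(): hands the job in, once; it reports no verdict.
Trained networks look in the newest picture that a camera, given by its name, has taken for a name from the list of things; names that differ only in an ending like _2 or _b are one class to them, and where a whole thing is asked for, a point or a joint stands for the part that bears it (a point fixed in the world has none). Each returns a list of dicts, best first, with "score" (0 to 1); they miss things now and then, are a little off and sometimes report something else, mostly with a low value. They report only what shows in the picture. A call takes as long as a camera call. They do not tell look-alikes from the thing itself.
- robot.spot_in(camera, label): "point" ([column, row] in pixels, amid what is visible of it).
The state is a dict: "time": time; "qpos": joint angles; "qvel": joint speeds; "joint_efforts": joint torques, N m; "tool_pos": TCP position; "tool_rot": TCP orientation; "contact_force": force on the tool from outside, world axes, zero at the start; "torque": the same for the moment, N m; "opening": finger opening in m.
Only numpy, scipy, OpenCV 4.12 (cv2) and the standard library are available. Lean on these libraries where they do the work, as an engineer would, in place of code of your own. Each camera call takes 0.05 s, during which the arm holds its last target.

## Working session

There is one attempt and no reset: what is moved stays moved. The work goes in short steps, Python scripts to look and compute and a tool call to move; the robot and the scene stay as the last step left them, time stands still between calls to the robot, and variables do not carry over. Pictures are saved under pics/ and viewed, and the job is handed in when it is done.

Besides the shell and the picture viewer there is one more tool, called after "Call:" as name([rows], argument=value, ...), one row to a line, values as JSON. play_rows: Moves the arm, as the interface text tells. Its arguments: {"type":"object","properties":{"moves":{"type":"array"},"grip_force":{"type":"number"}},"required":["moves"]}

```bash
ls; mkdir -p pics
python3 - <<'E'
from cell import robot
import cv2,numpy as np
print(robot.observe())
for n in("side","top"):
    im=robot.read_camera(n); cv2.imwrite(f"pics/{n}0.png",im[:,:,::-1])
    c=robot.get_calibration(n); print(n,c)
    for l in("endmill","chuck","sleeve"): print(l,robot.spot_in(n,l))
E
```

```text
pics
{'time': 0.0, 'qpos': array([-1.32003458e+00,  3.42709529e-01,  1.52503055e+00, -7.70179455e-07,
        1.27539449e+00, -1.46017446e-01]), 'qvel': array([-0.00062551, -0.00040529,  0.00082955, -0.00198791,  0.00151568,
        0.00030463]), 'joint_efforts': array([-1.01857040e-03, -4.31249356e+01, -2.44216096e+01,  7.16721453e-02,
        5.60266385e-02, -1.13849144e-04]), 'tool_pos': array([ 0.20279449, -0.48380395,  0.22604709]), 'tool_rot': array([-1.71633614,  1.56925441,  1.82203593]), 'contact_force': array([-0.13093709, -0.05809431, -0.42625239]), 'torque': array([0.0213545 , 0.06833465, 0.04498672]), 'opening': 0.09181953346906212}
side {'mtx': array([[451.78069856,   0.        , 250.5901274 ],
       [  0.        , 451.78069856, 187.8506931 ],
       [  0.        ,   0.        ,   1.        ]]), 'k1': -0.0855851703411689, 'view': array([[-0.84907361, -0.5279921 ,  0.01727265,  0.51896106],
       [ 0.3870135 , -0.59944293,  0.70063451, -0.23536993],
       [-0.35957552,  0.60157503,  0.71331125, -1.02106309],
       [ 0.        ,  0.        ,  0.        ,  1.        ]]
[... 217 characters left out ...]
.29876183,   0.        , 258.93127345],
       [  0.        , 385.29876183, 194.47601082],
       [  0.        ,   0.        ,   1.        ]]), 'k1': -0.005612160309814485, 'view': array([[-0.01645892, -0.99984053,  0.00692954,  0.09460923],
       [ 0.9943055 , -0.01563722,  0.1054137 , -0.54697289],
       [-0.10528853,  0.00862508,  0.99440431, -0.77298401],
       [ 0.        ,  0.        ,  0.        ,  1.        ]])}
endmill [{'point': [109.9, 214.5], 'score': 0.72}, {'point': [162.9, 181.5], 'score': 0.69}, {'point': [136.8, 185.4], 'score': 0.57}, {'point': [146.2, 219.3], 'score': 0.5}]
chuck [{'point': [415.1, 159.7], 'score': 0.71}]
sleeve [{'point': [429.6, 151.7], 'score': 0.8}]
```

View pics/side0.png

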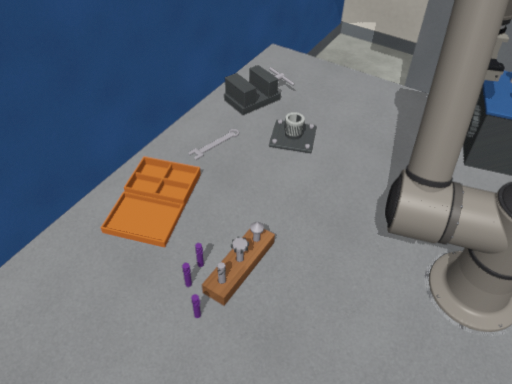

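View pics/top0.png

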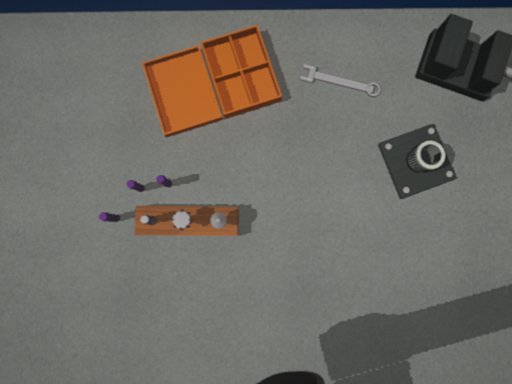

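The side view shows these candidates: purple pegs at (199,255), (187,275) and (196,306), the grey plain cutter in the rack at (222,273), the disc cutter at (239,247) and the cone at (257,230). In the top view they are: purple at (135,185), (163,181) and (108,217), the plain cutter at (147,219), the disc at (181,219) and the cone at (219,220). I choose the grey plain cutter, and I'll check it in a crop.

Run:
```python
import cv2,numpy as np
s=cv2.imread("pics/side0.png");t=cv2.imread("pics/top0.png")
def c(i,x,y,w,h,k): return cv2.resize(i[y:y+h,x:x+w],None,fx=k,fy=k,interpolation=cv2.INTER_CUBIC)
a=np.hstack([c(s,180,210,100,75,4),c(t,100,190,100,75,4)])
b=np.hstack([c(s,260,90,100,75,4)[:, :],c(t,370,115,100,75,4)])
cv2.imwrite("pics/crop0.png",np.vstack([a,b]))
```

```text
(no output)
```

View pics/crop0.png

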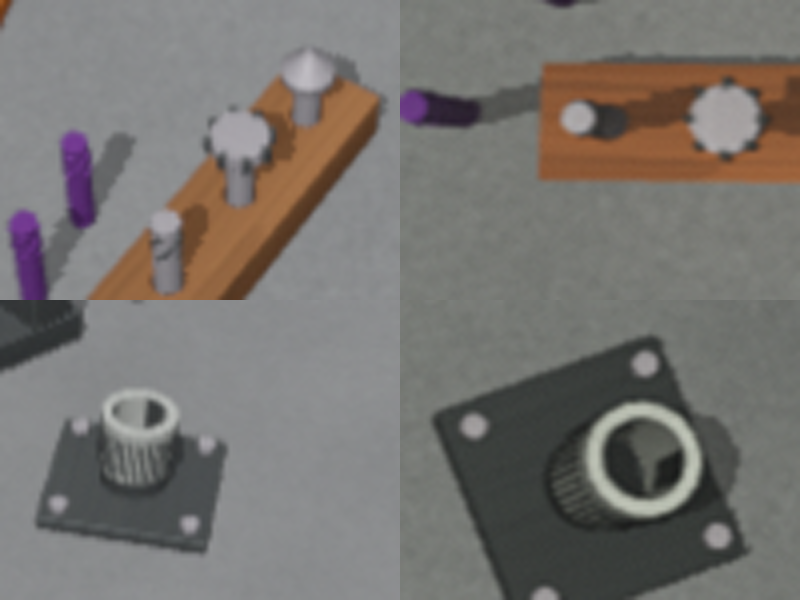

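The crop confirms it: the plain grey fluted bar is at side (221.5,264.5) and top (144.5,219). The mouth ring is centred at about side (295,119) and top (430.7,155). Next I'll turn these into positions.

```bash
cat > h.py <<'E'
import numpy as np
from scipy.optimize import least_squares
from scipy.spatial.transform import Rotation as R
from cell import robot
C={n:robot.get_calibration(n) for n in("side","top")}
def proj(n,p):
    c=C[n];q=c["view"]@np.r_[p,1];s=np.array([q[0],-q[1]])/-q[2]
    s=s*(1+c["k1"]*(s@s));return c["mtx"][:2,:2]@s+c["mtx"][:2,2]
def onplane(n,px,z):
    return least_squares(lambda v:proj(n,[*v,z])-px,[.5,0]).x
def tri(a,b):
    r=least_squares(lambda v:np.r_[proj("side",v)-a,proj("top",v)-b],[.5,0,.05]);return r.x,np.abs(r.fun).max()
def state(o=None):
    o=o or robot.observe()
    M=R.from_euler('xyz',o["tool_rot"]).as_matrix()
    return o["tool_pos"],M,o
E
python3 - <<'E'
from h import *
np.set_printoptions(precision=4,suppress=True)
for nm,a,b,z in(("em",(221.2,264.5),(144.2,219),.09),("mouth",(294.9,118.7),(430.4,154.7),.075),("disc",(239.4,244.7),(181.3,219.4),.09)):
    print(nm,tri(a,b),onplane("side",a,z),onplane("top",b,z))
# rack corners top view z=.035
for p in((135,206),(238,206.3),(135,234.7),(238,235.5)): print(onplane("top",p,.035))
# flange corners
for p in((379,145),(434.5,124.5),(456.5,178),(401,198)): print(onplane("top",p,.012))
# bolts
for p in((388.5,146.2),(431.2,130.8),(449.5,173.7),(406,190)): print("b",onplane("top",p,.016))
p,M,o=state();print(p);print(M)
E
```

```text
em (array([0.4977, 0.3049, 0.0911]), np.float64(0.43399622794413517)) [0.4972 0.304 ] [0.4984 0.3056]
mouth (array([ 0.6187, -0.2595,  0.0683]), np.float64(0.3369809695093977)) [ 0.614  -0.2516] [ 0.6177 -0.2562]
disc (array([0.4963, 0.2358, 0.0844]), np.float64(0.3232232290329762)) [0.4932 0.2392] [0.4965 0.235 ]
[0.528  0.3407]
[0.524  0.1293]
[0.4693 0.3397]
[0.4643 0.1299]
[ 0.6535 -0.1753]
[ 0.6972 -0.2988]
[ 0.579  -0.3385]
[ 0.5379 -0.2166]
b [ 0.6497 -0.1944]
b [ 0.6822 -0.2888]
b [ 0.588 -0.322]
b [ 0.5544 -0.2267]
[ 0.2029 -0.4842  0.2266]
[[-0.0001  0.3865 -0.9223]
 [ 0.0001 -0.9223 -0.3865]
 [-1.     -0.0002  0.    ]]
```

The endmill is at about (0.498, 0.305), with its top measured at 0.091 against an expected 0.090. The mouth is at about (0.617, -0.257), where the flange, bolts and ring agree. Both are within reach. I start moving, high up.

Call:
play_rows([
  [[0, -0.024, -0.042, 0, 1], [0, -0.024, -0.042, 0, 1], [0, -0.024, -0.042, 0, 1], [0, -0.024, -0.042, 0, 1], [0, -0.024, -0.042, 0, 1], [0, -0.024, -0.042, 0, 1], [0, -0.024, -0.042, 0, 1], [0, -0.024, -0.042, 0, 1], [0, -0.024, -0.042, 0, 1], [0, -0.024, -0.042, 0, 1]],
], grip_force=40)

```text
time: 1.4
tool_pos: [0.5053, -0.094, 0.2266]
tool_rot: [1.794, 1.565, -0.963]
contact_force: [0.8, -1.0, 0.6]
opening: 0.0919
```

Call:
play_rows([
  [[0, -0.037, -0.016, 0, 1], [0, -0.037, -0.016, 0, 1], [0, -0.037, -0.016, 0, 1], [0, -0.037, -0.016, 0, 1], [0, -0.037, -0.016, 0, 1], [0, -0.037, -0.016, 0, 1], [0, -0.037, -0.016, 0, 1], [0, -0.037, -0.016, 0, 1], [0, -0.037, -0.016, 0, 1], [0, -0.037, -0.016, 0, 1]],
])

```text
time: 2.4
tool_pos: [0.5161, 0.3269, 0.2245]
tool_rot: [2.114, 1.563, -0.641]
contact_force: [0.2, -0.4, 1.0]
opening: 0.0918
```

Call:
play_rows([
  [[0, 0, 0, -8.4, 1], [0, 0, 0, -8.4, 1], [0, 0, 0, -8.4, 1], [0, 0, 0, -8.4, 1], [0, 0, 0, -8.4, 1], [0, 0, 0, -8.4, 1], [0, 0, 0, -8.4, 1], [0, 0, 0, -8.4, 1], [0, 0, 0, 0, 1], [0, 0, 0, 0, 1]],
])

```text
time: 3.4
tool_pos: [0.5138, 0.3344, 0.2219]
tool_rot: [0.64, 1.565, -0.915]
contact_force: [0.3, 0.3, 0.5]
opening: 0.0921
```

```bash
cat >> h.py <<'E'
def plan(tgt,yaw=None):
    """print the shift in tool axes to tgt (TCP) and turn to jaw-angle yaw(deg)"""
    p,M,o=state(); d=M.T@(np.array(tgt)-p)
    a=np.degrees(np.arctan2(M[1,1],M[0,1]))
    print("t",o["time"],"tcp",p.round(4),"jawangle",a.round(2),"tilt",(M[:,0]).round(4),"q6",o["qpos"][5].round(2),"F",o["contact_force"].round(1),"T",o["torque"].round(2),"op",round(o["opening"],4))
    print("shift",d.round(4), "turn",None if yaw is None else round(a-yaw,2))
E
python3 - <<'E'
from h import *
plan((.498,.305,.0675),0)
E
```

```text
t 3.4 tcp [0.5138 0.3344 0.2219] jawangle 0.92 tilt [ 0.0033 -0.0042 -1.    ] q6 0.44 F [0.3 0.3 0.5] T [-0.02 -0.12  0.02] op 0.0921
shift [ 0.1545 -0.0168  0.0285] turn 0.92
```

Call:
play_rows([
  [[0, -0.008, 0.014, 0, 1], [0, -0.008, 0.014, 0, 1], [0, 0, 0, 0, 1], [0, 0, 0, 0, 1], [0.02, 0, 0, 0, 1], [0.02, 0, 0, 0, 1], [0.02, 0, 0, 0, 1], [0.02, 0, 0, 0, 1], [0, 0, 0, 0, 1], [0, 0, 0, 0, 1]],
])

```text
time: 4.4
tool_pos: [0.5016, 0.3094, 0.1407]
tool_rot: [1.513, 1.562, -0.061]
contact_force: [-0.5, 0.1, -0.3]
opening: 0.0919
```

Run:
```python
from h import *
import cv2
plan((.498,.305,.0675),0)
s=robot.read_camera("side");t=robot.read_camera("top")
a=cv2.resize(s[150:300,150:350],None,fx=2,fy=2);b=cv2.resize(t[120:270,60:260],None,fx=2,fy=2)
cv2.imwrite("pics/a1.png",np.hstack([a,b])[:,:,::-1])
```

```text
t 4.4 tcp [0.5016 0.3094 0.1407] jawangle -0.22 tilt [ 8.6e-03 -5.0e-04 -1.0e+00] q6 0.43 F [-0.5  0.1 -0.3] T [-0.01 -0.03 -0.02] op 0.0919
shift [ 0.0732 -0.0042  0.0044] turn -0.22
```

View pics/a1.png

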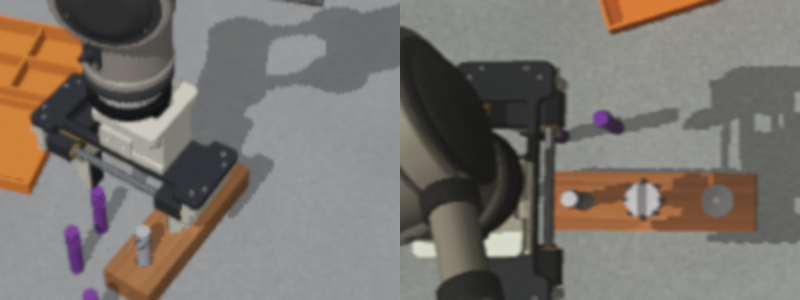

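The picture shows the gripper above the row with its jaws across the rack, and the purple pegs to the far side. I'll check the clearance of the fingers to the pegs.

Run:
```python
from h import *
for p in((161,180.5),(131,184.5),(103.5,216.5)): print(onplane("top",p,.075).round(3))
print(onplane("top",(60+168/2-100*0+0,0),.09) if 0 else "")
```

```text
[0.574 0.278]
[0.567 0.337]
[0.505 0.389]
```

The pegs are clear, and half-opening the gripper makes it clearer still. Then descend to TCP z = 0.0675.

Call:
play_rows([
  [[0, -0.0035, 0.0045, 0, 0], [0, 0, 0, 0, 0], [0, 0, 0, 0, 0], [0.01, 0, 0, 0, 0], [0.01, 0, 0, 0, 0], [0.01, 0, 0, 0, 0], [0.01, 0, 0, 0, 0], [0, 0, 0, 0, 0], [0, 0, 0, 0, 0], [0, 0, 0, 0, 0]],
])

```text
time: 5.5
tool_pos: [0.4991, 0.3048, 0.0993]
tool_rot: [1.649, 1.559, 0.074]
contact_force: [0.5, 0.0, 0.5]
opening: 0.0462
```

Run:
```python
from h import *
import cv2
plan((.498,.305,.0675),0)
s=robot.read_camera("side");t=robot.read_camera("top")
a=cv2.resize(s[200:300,160:290],None,fx=3,fy=3);b=cv2.resize(t[170:270,100:230],None,fx=3,fy=3)
cv2.imwrite("pics/a2.png",np.hstack([a,b])[:,:,::-1])
```

```text
t 5.5 tcp [0.4991 0.3048 0.0993] jawangle -0.25 tilt [ 1.180e-02  9.000e-04 -9.999e-01] q6 0.43 F [0.5 0.  0.5] T [ 0.01 -0.09 -0.03] op 0.0462
shift [ 0.0318 -0.0014 -0.0001] turn -0.25
```

View pics/a2.png

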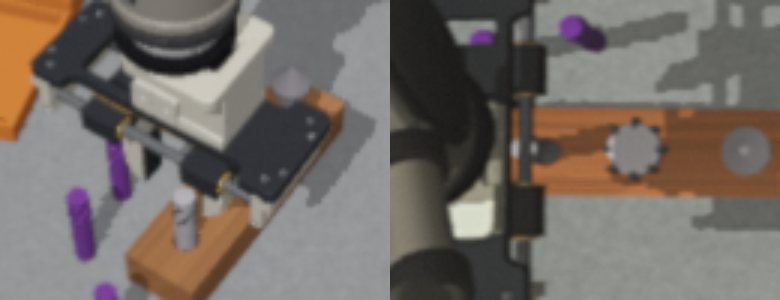

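Run:
```python
from h import *
import cv2
p,M,o=state()
s=robot.read_camera("side")[:,:,::-1];t=robot.read_camera("top")[:,:,::-1]
k=5
def mk(im,n,x0,y0,w,h):
    a=cv2.resize(im[y0:y0+h,x0:x0+w],None,fx=k,fy=k,interpolation=cv2.INTER_CUBIC)
    for q,col in((p,(0,0,255)),(p+M[:,1]*.023,(0,255,0)),(p-M[:,1]*.023,(0,255,0)),(np.array([.498,.305,.09]),(255,0,0)),(np.array([.498,.305,.035]),(255,0,0))):
        u=(proj(n,q)-[x0,y0]+.5)*k; cv2.circle(a,tuple(int(v) for v in u),4,col,1)
    return a
cv2.imwrite("pics/a3.png",np.hstack([mk(s,"side",180,215,80,80),mk(t,"top",120,180,70,80)]))
```

```text
(no output)
```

View pics/a3.png

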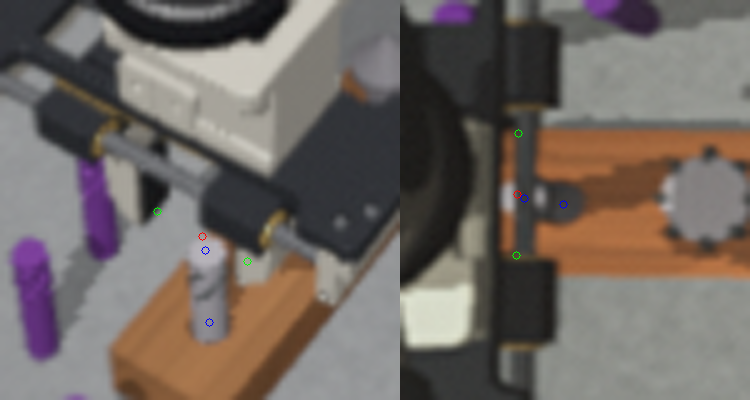

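The projected TCP (red) and the finger-pad inner tips (green) straddle the endmill. The estimated endmill position (blue) lies on its top and base in both views. Descend and grip.

Call:
play_rows([
  [[0.01, -0.001, 0, 0, 0], [0.01, 0, 0, 0, 0], [0.01, 0, 0, 0, 0], [0.002, 0, 0, 0, 0], [0, 0, 0, 0, 0], [0, 0, 0, 0, -0.3], [0, 0, 0, 0, -0.5], [0, 0, 0, 0, -1], [0, 0, 0, 0, -1], [0, 0, 0, 0, -1]],
], grip_force=30)

```text
time: 6.7
tool_pos: [0.4989, 0.3052, 0.0654]
tool_rot: [1.7, 1.557, 0.125]
contact_force: [-0.0, 0.6, -1.9]
opening: 0.0153
```

Run:
```python
from h import *
plan((.498,.305,.0675),0)
```

```text
t 6.7 tcp [0.4989 0.3052 0.0654] jawangle -0.24 tilt [ 0.0136  0.0017 -0.9999] q6 0.43 F [-0.   0.6 -1.9] T [ 0.05 -0.08  0.05] op 0.0153
shift [-0.0021 -0.0008  0.0002] turn -0.24
```

I gripped it (opening 15.3 mm), but about 2 mm too low to clear the sleeve once seated. I'll re-grip higher.

Call:
play_rows([
  [[0, 0, 0, 0, -0.3], [0, 0, 0, 0, -0.3], [-0.003, 0, 0, 0, -0.3], [0, 0, 0, 0, -0.3], [0, 0, 0, 0, -0.5], [0, 0, 0, 0, -1], [0, 0, 0, 0, -1], [0, 0, 0, 0, -1], [0, 0, 0, 0, -1], [0, 0, 0, 0, -1]],
], grip_force=30)

```text
time: 7.7
tool_pos: [0.4991, 0.3053, 0.0693]
tool_rot: [1.723, 1.556, 0.148]
contact_force: [-0.5, 0.1, 0.9]
opening: 0.0152
```

Run:
```python
from h import *
plan((.498,.305,.0675),0)
```

```text
t 7.7 tcp [0.4991 0.3053 0.0693] jawangle -0.25 tilt [ 0.0144  0.0022 -0.9999] q6 0.43 F [-0.5  0.1  0.9] T [-0.01 -0.06  0.01] op 0.0152
shift [ 0.0018 -0.0011  0.0003] turn -0.25
```

Call:
play_rows([
  [[-0.006, 0, 0, 0, -1], [-0.006, 0, 0, 0, -1], [-0.008, 0, 0, 0, -1], [-0.01, 0, 0, 0, -1], [-0.015, 0, 0, 0, -1], [-0.015, 0, 0, 0, -1], [-0.015, 0, 0, 0, -1], [-0.015, 0, 0, 0, -1], [0, 0, 0, 0, -1], [0, 0, 0, 0, -1]],
])

```text
time: 8.7
tool_pos: [0.4976, 0.3051, 0.1678]
tool_rot: [1.756, 1.554, 0.181]
contact_force: [0.1, -0.8, -3.1]
opening: 0.0152
```

Run:
```python
from h import *
import cv2
plan((.617,-.257,.16),0)
s=robot.read_camera("side");t=robot.read_camera("top")
a=cv2.resize(s[170:300,160:290],None,fx=3,fy=3);b=cv2.resize(t[150:280,80:210],None,fx=3,fy=3)
cv2.imwrite("pics/a4.png",np.hstack([a,b])[:,:,::-1])
```

```text
t 8.7 tcp [0.4976 0.3051 0.1678] jawangle -0.24 tilt [ 0.0165  0.003  -0.9999] q6 0.43 F [ 0.1 -0.8 -3.1] T [-0.05 -0.07  0.02] op 0.0152
shift [0.0081 0.1216 0.5616] turn -0.24
```

View pics/a4.png

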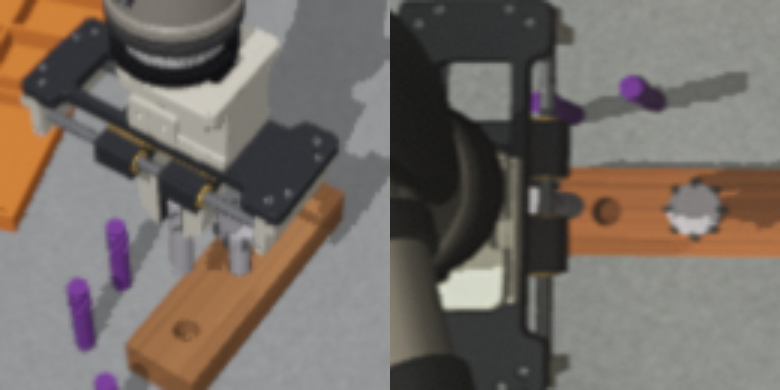

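The endmill is out: the rack hole at top-crop (605,210) is empty and the cutter hangs upright between the pads. Carry it to the chuck.

Call:
play_rows([
  [[-0.01, 0.005, 0.025, 0, -1], [0, 0.01, 0.045, 0, -1], [0, 0.01, 0.045, 0, -1], [0, 0.01, 0.045, 0, -1], [0, 0.01, 0.045, 0, -1], [0, 0.01, 0.045, 0, -1], [0, 0.01, 0.045, 0, -1], [0, 0.01, 0.045, 0, -1], [0, 0.01, 0.045, 0, -1], [0, 0.01, 0.045, 0, -1]],
])

```text
time: 9.8
tool_pos: [0.5901, -0.1348, 0.1682]
tool_rot: [2.773, 1.565, 1.209]
contact_force: [0.5, -0.7, -1.4]
opening: 0.0146
```

Run:
```python
from h import *
plan((.617,-.257,.16),0)
```

```text
t 9.8 tcp [ 0.5901 -0.1348  0.1682] jawangle 0.38 tilt [ 0.0019  0.005  -1.    ] q6 -0.36 F [ 0.5 -0.7 -1.4] T [-0.05 -0.19  0.01] op 0.0146
shift [0.0077 0.026  0.1225] turn 0.38
```

Call:
play_rows([
  [[0, 0.006, 0.03, 0, -1], [0, 0.006, 0.03, 0, -1], [0, 0.005, 0.02, 0, -1], [0, 0.002, 0.01, 0, -1], [0, 0, 0.005, 0, -1], [0, 0, 0, 0, -1], [0, 0, 0, 0, -1], [0, 0, 0, 0, -1], [0, 0, 0, 0, -1], [0, 0, 0, 0, -1]],
])

```text
time: 10.8
tool_pos: [0.6074, -0.2357, 0.1607]
tool_rot: [-2.464, 1.558, 2.251]
contact_force: [0.5, -0.5, -1.0]
opening: 0.015
```

```bash
cat > v.py <<'E'
from h import *
import cv2,sys
def view(name,L=0.054,mouth=(.617,-.257,.075)):
    p,M,o=state()
    s=robot.read_camera("side")[:,:,::-1];t=robot.read_camera("top")[:,:,::-1]
    k=4;x=M[:,0];out=[]
    for im,n,x0,y0 in((s,"side",250,60),(t,"top",370,100)):
        raw=cv2.resize(im[y0:y0+90,x0:x0+100],None,fx=k,fy=k,interpolation=cv2.INTER_CUBIC)
        a=raw.copy()
        for q,col in((p,(0,0,255)),(p+x*L,(255,0,0)),(p-x*(.075-L),(255,0,0)),(np.array(mouth),(0,255,0))):
            u=(proj(n,q)-[x0,y0]+.5)*k; cv2.circle(a,tuple(int(v) for v in u),4,col,1)
        out.append(a)
    cv2.imwrite(name,np.hstack(out))
E
python3 - <<'E'
from v import *
plan((.617,-.257,.16),0)
view("pics/b1.png")
E
```

```text
t 10.8 tcp [ 0.6074 -0.2357  0.1607] jawangle 0.14 tilt [-0.0079  0.0098 -0.9999] q6 -0.49 F [ 0.5 -0.5 -1. ] T [ 0.01 -0.08 -0.06] op 0.015
shift [0.0004 0.0095 0.0214] turn 0.14
```

View pics/b1.png

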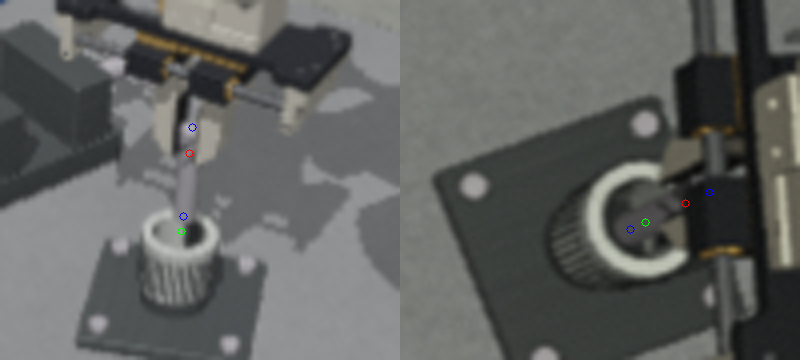

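The overlays agree with the picture: the cutter is at side crop (187,190), and the green mouth point lies at the ring centre in both views. Align, then descend part of the way.

Call:
play_rows([
  [[0, 0.005, 0.011, 0, -1], [0, 0.004, 0.01, 0, -1], [0, 0, 0, 0, -1], [0, 0, 0, 0, -1], [0.01, 0, 0, 0, -1], [0.01, 0, 0, 0, -1], [0.005, 0, 0, 0, -1], [0, 0, 0, 0, -1], [0, 0, 0, 0, -1], [0, 0, 0, 0, -1]],
])

```text
time: 11.9
tool_pos: [0.6158, -0.2554, 0.1323]
tool_rot: [-2.426, 1.556, 2.29]
contact_force: [0.4, -0.5, -1.2]
opening: 0.0151
```

Run:
```python
from v import *
plan((.617,-.257,.0793),0)
view("pics/b2.png")
```

```text
t 11.9 tcp [ 0.6158 -0.2554  0.1323] jawangle 0.2 tilt [-0.01    0.0115 -0.9999] q6 -0.52 F [ 0.4 -0.5 -1.2] T [ 0.   -0.1   0.01] op 0.0151
shift [0.053  0.0017 0.0023] turn 0.2
```

View pics/b2.png

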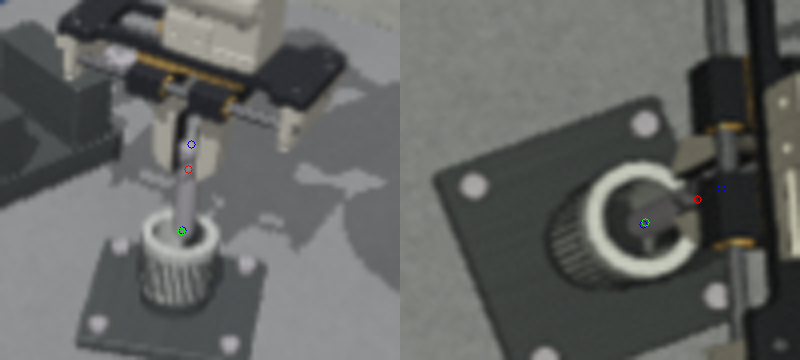

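The cutter tip sits at the mouth centre in both views. Descend to about 5 mm above seating.

Call:
play_rows([
  [[0.01, 0.001, 0.002, 0, -1], [0.01, 0, 0, 0, -1], [0.01, 0, 0, 0, -1], [0.008, 0, 0, 0, -1], [0.005, 0, 0, 0, -1], [0, 0, 0, 0, -1], [0, 0, 0, 0, -1], [0, 0, 0, 0, -1], [0, 0, 0, 0, -1], [0, 0, 0, 0, -1]],
])

```text
time: 13.0
tool_pos: [0.6168, -0.2573, 0.086]
tool_rot: [-2.454, 1.557, 2.262]
contact_force: [-0.1, 0.0, -1.1]
opening: 0.0151
```

Run:
```python
from v import *
plan((.617,-.257,.0793),0)
```

```text
t 13.0 tcp [ 0.6168 -0.2573  0.086 ] jawangle 0.19 tilt [-0.009   0.0108 -0.9999] q6 -0.52 F [-0.1  0.  -1.1] T [ 0.04 -0.09 -0.  ] op 0.0151
shift [ 0.0067  0.0003 -0.0002] turn 0.19
```

Call:
play_rows([
  [[0.002, 0, 0, 0, -1], [0.002, 0, 0, 0, -1], [0.001, 0, 0, 0, -1], [0.001, 0, 0, 0, -1], [0, 0, 0, 0, -1], [0, 0, 0, 0, -1], [0, 0, 0, 0, -1], [0, 0, 0, 0, -1], [0, 0, 0, 0, -1], [0, 0, 0, 0, -1]],
])

```text
time: 14.0
tool_pos: [0.617, -0.2574, 0.0801]
tool_rot: [-2.486, 1.558, 2.23]
contact_force: [-0.2, 0.7, -1.5]
opening: 0.0149
```

Run:
```python
from v import *
plan((.617,-.257,.0793),0)
```

```text
t 14.0 tcp [ 0.617  -0.2574  0.0801] jawangle 0.19 tilt [-0.008   0.0103 -0.9999] q6 -0.52 F [-0.2  0.7 -1.5] T [ 0.02 -0.07 -0.01] op 0.0149
shift [ 0.0008  0.     -0.0003] turn 0.19
```

Call:
play_rows([
  [[0.001, 0, 0, 0, -1], [0.001, 0, 0, 0, -1], [0.001, 0, 0, 0, -1], [0, 0, 0, 0, -1], [0, 0, 0, 0, -1], [0, 0, 0, 0, -1], [0, 0, 0, 0, -1], [0, 0, 0, 0, -1], [0, 0, 0, 0, -1], [0, 0, 0, 0, -1]],
])

```text
time: 15.0
tool_pos: [0.6175, -0.2578, 0.0794]
tool_rot: [-2.558, 1.56, 2.158]
contact_force: [-0.4, 0.4, 1.8]
opening: 0.0148
```

Run:
```python
from v import *
plan((.617,-.257,.0793),0)
view("pics/b3.png")
```

```text
t 15.0 tcp [ 0.6175 -0.2578  0.0794] jawangle 0.2 tilt [-0.0058  0.0087 -0.9999] q6 -0.52 F [-0.4  0.4  1.8] T [ 0.01 -0.03 -0.  ] op 0.0148
shift [ 0.0001 -0.0005 -0.0008] turn 0.2
```

View pics/b3.png

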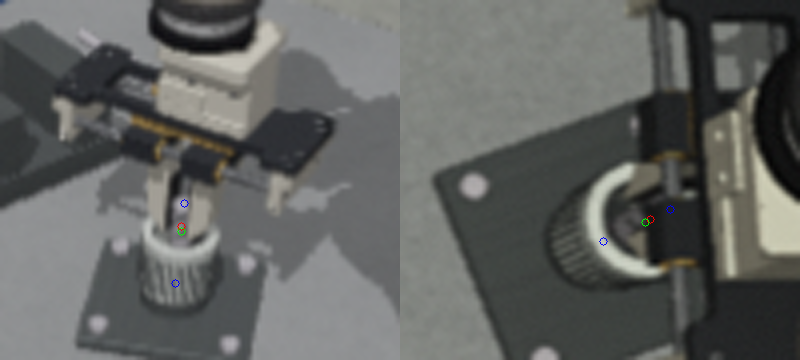

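The force turned upward (+3 N) at TCP z = 0.0794, against a predicted seat height of 0.0793, so it is seated. Release gently, open fully, then look.

Call:
play_rows([
  [[0, 0, 0, 0, -0.55], [0, 0, 0, 0, -0.5], [0, 0, 0, 0, -0.4], [0, 0, 0, 0, 0], [0, 0, 0, 0, 1], [0, 0, 0, 0, 1], [0, 0, 0, 0, 1], [0, 0, 0, 0, 1], [0, 0, 0, 0, 1], [0, 0, 0, 0, 1]],
])

```text
time: 16.1
tool_pos: [0.6178, -0.2579, 0.0793]
tool_rot: [-2.599, 1.561, 2.117]
contact_force: [-0.1, -0.6, 0.0]
opening: 0.0787
```

Run:
```python
from v import *
plan((.617,-.257,.043),0)
view("pics/b4.png")
```

```text
t 16.1 tcp [ 0.6178 -0.2579  0.0793] jawangle 0.19 tilt [-0.0051  0.0085 -1.    ] q6 -0.52 F [-0.1 -0.6  0. ] T [ 0.   -0.05  0.01] op 0.0787
shift [ 0.0363 -0.0006 -0.0006] turn 0.19
```

View pics/b4.png

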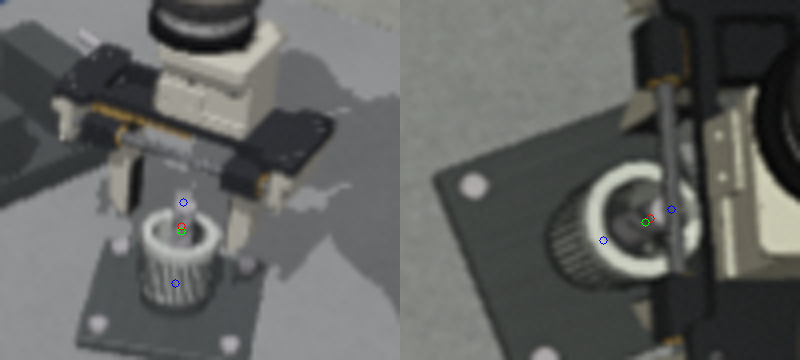

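The cutter stands upright and free, with its top at the predicted spot: side crop (184,200). Lower the fingers around the sleeve.

Call:
play_rows([
  [[0, 0, 0, 0, 1], [0.01, 0, 0, 0, 1], [0.01, 0, 0, 0, 1], [0.008, 0, 0, 0, 1], [0.003, 0, 0, 0, 1], [0, 0, 0, 0, 1], [0, 0, 0, 0, 1], [0, 0, 0, 0, 0.6], [0, 0, 0, 0, 0.45], [0, 0, 0, 0, 0.4]],
])

```text
time: 17.2
tool_pos: [0.6174, -0.2575, 0.0448]
tool_rot: [-2.551, 1.56, 2.165]
contact_force: [-0.0, -0.0, 0.2]
opening: 0.0725
```

Run:
```python
from v import *
plan((.617,-.257,.044),0)
```

```text
t 17.2 tcp [ 0.6174 -0.2575  0.0448] jawangle 0.2 tilt [-0.0061  0.009  -0.9999] q6 -0.52 F [-0.  -0.   0.2] T [-0.02 -0.07  0.02] op 0.0725
shift [ 0.0008 -0.0004 -0.0005] turn 0.2
```

Call:
play_rows([
  [[0, 0, 0, 0, 0.3], [0, 0, 0, 0, 0.1], [0, 0, 0, 0, -0.2], [0, 0, 0, 0, -1], [0, 0, 0, 0, -1], [0, 0, 0, 0, -1], [0, 0, 0, 0, -1], [0, 0, 0, 0, -1], [0, 0, 0, 0, -1], [0, 0, 0, 0, -1]],
], grip_force=40)

```text
time: 18.2
tool_pos: [0.6181, -0.2576, 0.0453]
tool_rot: [-2.649, 1.562, 2.068]
contact_force: [0.3, 0.6, -0.6]
opening: 0.0579
```

Run:
```python
from v import *
plan((.617,-.257,.044),0)
```

```text
t 18.2 tcp [ 0.6181 -0.2576  0.0453] jawangle 0.23 tilt [-0.0044  0.0081 -1.    ] q6 -0.52 F [ 0.3  0.6 -0.6] T [ 0.   -0.08  0.08] op 0.0579
shift [ 0.0013 -0.0011 -0.0006] turn 0.23
```

It is gripped at 57.9 mm, matching the 58 mm sleeve. Turn clockwise (positive about tool x, which points down).

Call:
play_rows([
  [[0, 0, 0, 4, -1], [0, 0, 0, 4, -1], [0, 0, 0, 4, -1], [0, 0, 0, 4, -1], [0, 0, 0, 4, -1], [0, 0, 0, 4, -1], [0, 0, 0, 4, -1], [0, 0, 0, 4, -1], [0, 0, 0, 0, -1], [0, 0, 0, 0, -1]],
])

```text
time: 19.2
tool_pos: [0.6183, -0.2577, 0.0453]
tool_rot: [-2.151, 1.562, 1.987]
contact_force: [-0.0, 0.4, -0.4]
opening: 0.0579
```

Run:
```python
from v import *
plan((.617,-.257,.044),0)
view("pics/c1.png")
```

```text
t 19.2 tcp [ 0.6183 -0.2577  0.0453] jawangle -32.89 tilt [-0.0034  0.0077 -1.    ] q6 0.06 F [-0.   0.4 -0.4] T [-0.08 -0.31 -0.2 ] op 0.0579
shift [ 0.0013 -0.0014  0.0001] turn -32.89
```

View pics/c1.png

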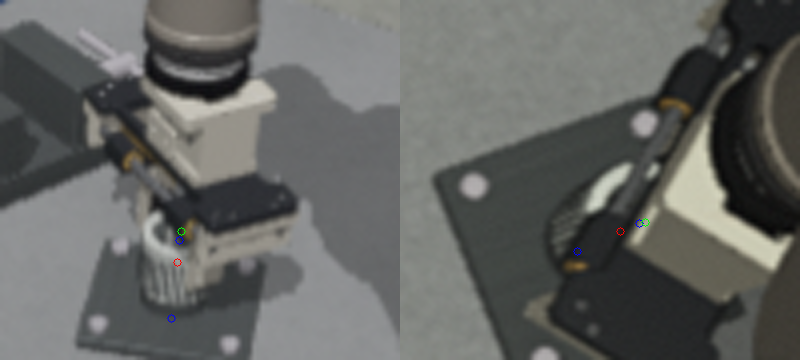

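Call:
play_rows([
  [[0, 0, 0, 2, -1], [0, 0, 0, 2, -1], [0, 0, 0, 2, -1], [0, 0, 0, 2, -1], [0, 0, 0, 2, -1], [0, 0, 0, 2, -1], [0, 0, 0, 2, -1], [0, 0, 0, 2, -1], [0, 0, 0, 2, -1], [0, 0, 0, 2, -1]],
])

```text
time: 20.3
tool_pos: [0.6183, -0.2578, 0.0453]
tool_rot: [-1.631, 1.564, 2.163]
contact_force: [0.3, 0.7, 0.4]
opening: 0.058
```

Run:
```python
from v import *
plan((.617,-.257,.044),0)
```

```text
t 20.3 tcp [ 0.6183 -0.2578  0.0453] jawangle -52.66 tilt [-0.0039  0.0058 -1.    ] q6 0.41 F [0.3 0.7 0.4] T [-0.06 -0.25  0.38] op 0.058
shift [ 0.0013 -0.0014  0.0005] turn -52.66
```

Call:
play_rows([
  [[0, 0, 0, 2, -1], [0, 0, 0, 2, -1], [0, 0, 0, 2, -1], [0, 0, 0, 2, -1], [0, 0, 0, 2, -1], [0, 0, 0, 2, -1], [0, 0, 0, 2, -1], [0, 0, 0, 2, -1], [0, 0, 0, 2, -1], [0, 0, 0, 2, -1]],
], grip_force=50)

```text
time: 21.3
tool_pos: [0.624, -0.2561, 0.0451]
tool_rot: [2.007, 1.566, -0.795]
contact_force: [17.4, 2.2, -9.5]
opening: 0.0569
```

Run:
```python
from v import *
plan((.617,-.257,.044),0)
```

```text
t 21.3 tcp [ 0.624  -0.2561  0.0451] jawangle -70.52 tilt [ 0.0033 -0.0034 -1.    ] q6 0.73 F [17.4  2.2 -9.5] T [ 0.96 -2.53  1.26] op 0.0569
shift [ 0.0011 -0.0015  0.0069] turn -70.52
```

The torque rose to 1.26 N m and the fingers began to slip and wander, so the jaws look tight. Let go and look.

Call:
play_rows([
  [[0, 0, 0, 0, -1], [0, 0, 0, 0, 0.4], [0, 0, 0, 0, 1], [0, 0, 0, 0, 1], [0, 0, 0, 0, 1], [0, 0, 0, 0, 1], [0, 0, 0, 0, 1], [0, 0, 0, 0, 1], [0, 0, 0, 0, 1], [0, 0, 0, 0, 1]],
])

```text
time: 22.3
tool_pos: [0.6232, -0.2563, 0.0453]
tool_rot: [1.663, 1.567, -1.135]
contact_force: [-0.1, 0.2, -0.2]
opening: 0.0916
```

Run:
```python
from v import *
plan((.6175,-.2575,.044),0)
view("pics/c2.png")
```

```text
t 22.3 tcp [ 0.6232 -0.2563  0.0453] jawangle -70.31 tilt [ 0.0015 -0.0032 -1.    ] q6 0.73 F [-0.1  0.2 -0.2] T [-0.02 -0.    0.04] op 0.0916
shift [ 0.0013 -0.0008  0.0057] turn -70.31
```

View pics/c2.png

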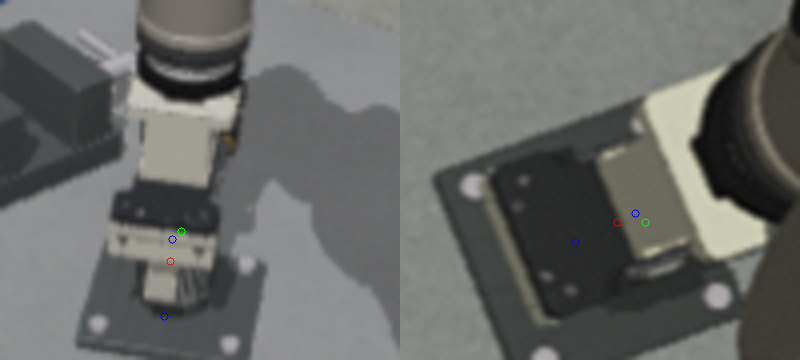

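The gripper hides the jaws here. I'll recentre, turn back with the fingers open, re-grip and test the tightness.

Call:
play_rows([
  [[0, -0.001, 0.003, 0, 1], [0, 0, 0.0025, 0, 1], [0, 0, 0, -7, 1], [0, 0, 0, -7, 1], [0, 0, 0, -7, 1], [0, 0, 0, -7, 1], [0, 0, 0, -7, 1], [0, 0, 0, -5, 1], [0, 0, 0, 0, 1], [0, 0, 0, 0, 1]],
])

```text
time: 23.4
tool_pos: [0.6154, -0.2577, 0.0454]
tool_rot: [0.732, 1.568, -1.343]
contact_force: [0.1, 0.4, -0.3]
opening: 0.0913
```

Run:
```python
from v import *
plan((.6175,-.2575,.044),0)
```

```text
t 23.4 tcp [ 0.6154 -0.2577  0.0454] jawangle -28.88 tilt [ 7.e-04 -3.e-03 -1.e+00] q6 -0.0 F [ 0.1  0.4 -0.3] T [-0.03 -0.05 -0.01] op 0.0913
shift [ 0.0014  0.0017 -0.0012] turn -28.88
```

Call:
play_rows([
  [[0, 0.002, -0.001, 0, 0.5], [0, 0, 0, 0, 0.3], [0, 0, 0, 0, 0.1], [0, 0, 0, 0, -1], [0, 0, 0, 0, -1], [0, 0, 0, 0, -1], [0, 0, 0, 0, -1], [0, 0, 0, 0, -1], [0, 0, 0, 0, -1], [0, 0, 0, 0, -1]],
], grip_force=50)

```text
time: 24.4
tool_pos: [0.6181, -0.2581, 0.0454]
tool_rot: [0.918, 1.567, -1.162]
contact_force: [0.3, -0.8, -0.1]
opening: 0.0572
```

Call:
play_rows([
  [[0, 0, 0, 1, -1], [0, 0, 0, 1, -1], [0, 0, 0, 1, -1], [0, 0, 0, 1, -1], [0, 0, 0, 1, -1], [0, 0, 0, 0, -1], [0, 0, 0, 0, -1], [0, 0, 0, 0, -1], [0, 0, 0, 0, -1], [0, 0, 0, 0, -1]],
])

```text
time: 25.4
tool_pos: [0.6181, -0.2581, 0.0454]
tool_rot: [0.654, 1.565, -1.513]
contact_force: [0.9, -1.4, 1.4]
opening: 0.0574
```

Run:
```python
from v import *
plan((.6175,-.2575,.044),0)
```

```text
t 25.4 tcp [ 0.6181 -0.2581  0.0454] jawangle -34.14 tilt [ 3.0e-04 -5.9e-03 -1.0e+00] q6 0.09 F [ 0.9 -1.4  1.4] T [-0.03 -0.02  1.32] op 0.0574
shift [ 0.0014 -0.0009 -0.0002] turn -34.14
```

A 5° turn now holds a standing torque of 1.32 N m, against about 0.2–0.4 free, so the jaws are tight. A touch more, then release and rise.

Call:
play_rows([
  [[0, 0, 0, 1, -1], [0, 0, 0, 1, -1], [0, 0, 0, 0, -1], [0, 0, 0, 0, -1], [0, 0, 0, 0, -1], [0, 0, 0, 0, -1], [0, 0, 0, 0, -1], [0, 0, 0, 0, -1], [0, 0, 0, 0, -1], [0, 0, 0, 0, -1]],
])

```text
time: 26.4
tool_pos: [0.6186, -0.2575, 0.0454]
tool_rot: [0.816, 1.565, -1.388]
contact_force: [1.4, -0.1, -0.5]
opening: 0.0571
```

Call:
play_rows([
  [[0, 0, 0, 0, 0.4], [0, 0, 0, 0, 1], [0, 0, 0, 0, 1], [0, 0, 0, 0, 1], [0, 0, 0, 0, 1], [0, 0, 0, 0, 1], [0, 0, 0, 0, 1], [0, 0, 0, 0, 1], [0, 0, 0, 0, 1], [0, 0, 0, 0, 1]],
])

```text
time: 27.4
tool_pos: [0.6178, -0.258, 0.0454]
tool_rot: [0.892, 1.567, -1.321]
contact_force: [-1.1, -0.1, 0.0]
opening: 0.0918
```

Run:
```python
from v import *
plan((.6175,-.2575,.2),0)
```

```text
t 27.4 tcp [ 0.6178 -0.258   0.0454] jawangle -36.81 tilt [ 8.0e-04 -3.3e-03 -1.0e+00] q6 0.13 F [-1.1 -0.1  0. ] T [-0.   -0.04  0.02] op 0.0918
shift [-1.546e-01 -1.000e-04  1.000e-04] turn -36.81
```

Call:
play_rows([
  [[-0.01, 0, 0, 0, 1], [-0.02, 0, 0, 0, 1], [-0.03, 0, 0, 0, 1], [-0.03, 0, 0, 0, 1], [-0.03, -0.015, -0.02, 0, 1], [-0.02, -0.024, -0.032, 0, 1], [0, -0.024, -0.032, 0, 1], [0, -0.024, -0.032, 0, 1], [0, -0.015, -0.02, 0, 1], [0, 0, 0, 0, 1]],
])

```text
time: 28.4
tool_pos: [0.6183, -0.0832, 0.1986]
tool_rot: [1.767, 1.561, -0.45]
contact_force: [-0.5, -0.2, 0.1]
opening: 0.092
```

Run:
```python
from v import *
plan((.6175,-.2575,.2),0)
view("pics/d1.png")
```

```text
t 28.4 tcp [ 0.6183 -0.0832  0.1986] jawangle -37.02 tilt [ 0.0089 -0.0043 -1.    ] q6 0.39 F [-0.5 -0.2  0.1] T [-0.04 -0.02 -0.06] op 0.092
shift [-0.0006  0.1043  0.1397] turn -37.02
```

View pics/d1.png

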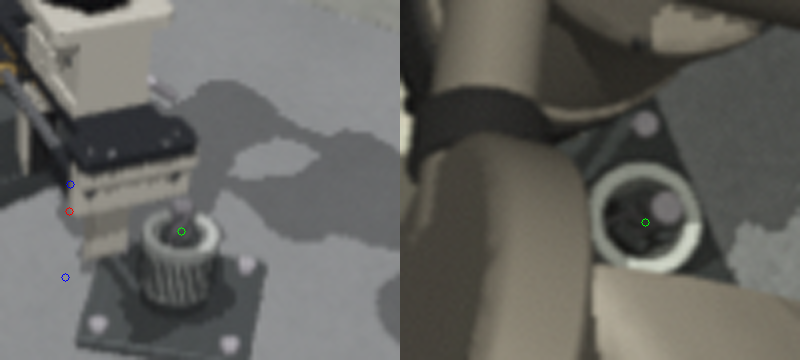

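The cutter stands in the chuck, with its top at top crop (665,208) and side crop (182,207). The arm shades it, so I'll clear away for a better look.

Call:
play_rows([
  [[0, -0.024, -0.032, 0, 1], [0, -0.024, -0.032, 0, 1], [0, -0.024, -0.032, 0, 1], [0, -0.024, -0.032, 0, 1], [0, -0.024, -0.032, 0, 1], [0, -0.024, -0.032, 0, 1], [0, -0.015, -0.02, 0, 1], [0, 0, 0, 0, 1], [0, 0, 0, 0, 1], [0, 0, 0, 0, 1]],
])

```text
time: 29.5
tool_pos: [0.6263, 0.1702, 0.1962]
tool_rot: [1.413, 1.555, -0.826]
contact_force: [-1.0, -0.4, -0.4]
opening: 0.0916
```

Run:
```python
from h import *
import cv2
s=robot.read_camera("side")[:,:,::-1];t=robot.read_camera("top")[:,:,::-1]
k=8;out=[]
for im,n,x0,y0 in((s,"side",270,90),(t,"top",405,130)):
    a=cv2.resize(im[y0:y0+60,x0:x0+50],None,fx=k,fy=k,interpolation=cv2.INTER_CUBIC)
    a=cv2.convertScaleAbs(a,alpha=1.4)
    for q,col in(((.6178,-.2575,.1),(0,0,255)),((.6178,-.2575,.075),(0,255,0))):
        u=(proj(n,q)-[x0,y0]+.5)*k; cv2.circle(a,tuple(int(v) for v in u),3,col,1); print(n,u)
    out.append(a)
cv2.imwrite("pics/d2.png",np.hstack(out))
```

```text
side [207.3233562  167.41789932]
side [201.57283197 222.29548768]
top [259.11114022 179.56427331]
top [212.30958364 201.17963686]
```

View pics/d2.png

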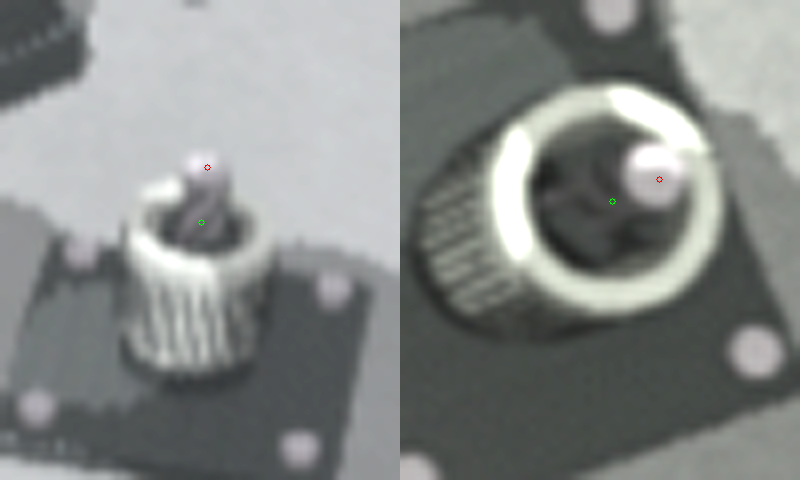

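The cutter is upright and centred. Its top lies within about 1 px of the prediction for a seated, centred cutter (z = 0.100) in both views, and the small offset is the same as the sleeve ring's. The dark jaws fill the ring around it, and the robot is well clear.

Run:
```python
from cell import robot
print(robot.hand_in())
```

```text
the job is handed in; nothing more can be done
None
```

The end mill is standing upright in the chuck with the jaws tightened on it, and I handed the job in at about 30 s. No verdict was reported.

**What I did:** I took the plain grey cutter from the end hole of the rack, re-gripping it once about 4 mm higher so the fingers would clear the sleeve. I lowered it into the chuck and turned the sleeve clockwise through about 1.2 rad of tool turn. The last part of that turn slipped, and the fingers slid about 6 mm sideways with a side force of about 17 N. I let go, recentred, re-gripped, turned another 7° or so, then let go and moved clear.

**What the last checks showed:**
- **Seating:** the upward force came at a tool height of 0.0794 m, against 0.0793 m predicted.
- **Tightness:** on the second grip, a 5° turn held 1.32 N m, against about 0.2–0.4 N m while turning freely. I did not record the torque after the last 2°.
- **Position:** in both final pictures the top of the cutter is within about 1 px of a seated, centred cutter. The jaws show only darkly in the pictures, so I judged how tight they are mainly from the torque.

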